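# Lock the toy cabinet and put its key away

### The job

The toy cabinet's lift-up door is shut but not locked. Turn the yellow key clockwise until you feel the brass bolt press firmly home against the keep on the door, without forcing it; then turn the key back and, by gently feeling for it, find the one position where it will come out, draw it out of the lock and lay it down in the green key tray without dropping it. Leave the bolt shot and the toys where they are.

Things in the scene. Friction and masses are not known exactly. Their poses are not given: they have to be found in the camera images.
- key: Upright key in the lock, 64 mm tall, 30 g. Origin: centre of the blade's underside, at the start 10 mm above the cabinet top; z up along the axis it turns about; x along the blade's width, at the start the lock's x. Steel blade 24 (x) x 4 (y) x 19 mm tall from the origin, then a 4.4 mm neck, then a yellow plastic bow 34 to 64 mm above the origin, 28 (x) x 10 mm (y)
- key_bow (a point): Middle of the yellow bow, 49 mm above the key's origin: grip it here or up to 5 mm higher, across its 10 mm thickness (key's y)
- lock: Steel lock case fixed on the grey cabinet top, 68 (x) x 54 (y, from -24 to +30) x 36 mm tall; origin on the cabinet top under the key's axis, x towards the door, z up. Lifting the key with over 30 N of contact force in the lock forces it (feel with 5 to 10 N), as does twisting with over 80 N. The blade is clear of the lock once raised 27 mm
- collar_mid (a point): Centre of the round collar in the case's top (40 mm, 1 mm proud). Its 28 x 6 mm slot has a red mark at each end. The key lifts out only with its blade in line with the slot, within about 0.1 rad; else after about 3 mm of free lift the blade catches under the collar. The slot, different each time, lies between 0.5 rad anticlockwise and 0.4 clockwise of the key's start
- cylinder (a joint): Turn of the lock's cylinder, rad, 0 at the start, clockwise from above positive; the key has about 0.05 rad play in it. It turns at 0.01 to 0.07 Nm while the bolt moves; the bolt is home at 0.67 to 1.0 rad, then the moment rises sharply: 0.12 to 0.2 Nm presses it firmly (4 to 25 N on the keep), more forces it. Turning back leaves the bolt shot, unless beyond -0.6 rad
- bolt: Brass bolt that slides in the lock case along the lock's +x; its frame moves with it and coincides with the lock's at the start (bolt drawn); bar 14 mm wide, 10 mm tall, 8 to 18 mm above the cabinet top
- bolt_tip (a point): Centre of the bolt's end face, at 38, 20, 13 mm in the bolt's frame
- keep: Steel keep (U-shaped bracket, 26 mm wide, 24 mm tall) against the door's edge facing the lock; origin on the cabinet top below the face that the bolt meets, axes as the lock's; 10 to 14 mm from the drawn bolt
- keep_face (a point): Point on the keep's face, 13 mm above the cabinet top, that the bolt's end meets: the bolt is home when bolt_tip is there
- tray: Green open key tray, 130 x 130 mm outside, walls 5 mm thick and 22 mm tall, floor 5 mm thick; fixed; origin at the centre of its underside, on the cabinet top
- door: Grey lift-up door of the cabinet, a slab 300 (x) x 440 (y) x 22 mm on the cabinet top, shut; origin at the centre of its underside
- saucepan: Blue enamel toy saucepan, 84 mm across, 45 mm tall, with a flat wooden handle reaching 115 mm along its -y; origin centre of underside; leave alone
- sorter: Wooden shape-sorter cube, 120 mm; origin centre of underside; leave alone
- binoculars: Orange plastic toy binoculars lying, 108 x 122 x 54 mm; origin centre of underside; leave alone
- lighthouse: Zinc toy lighthouse, 64 mm across the foot, 142 mm tall, red and white; origin centre of underside; leave alone
- arch: Blue wooden arch block, 70 x 30 x 50 mm; origin centre of underside; leave alone
- hoop: Red plastic ring, 80 mm across, 22 mm tall, lying on the door; origin centre of underside; leave alone
Not all that is in view belongs to the job. Of the things shaped like the tray, the green one is meant.

How it is judged (in metres and radians):
On the way, in this order (a step that is already met when the one before it is completed fails the run):
1. the bolt is pressed firmly home: its end within 2.5 mm of the keep's face and pressing on it with more than 4 N for 0.2 s (distance between bolt_tip and keep_face below 0.0025 m and contact force between bolt and keep above 4 N), for 0.2 s.
2. the key is drawn up out of the lock, with the bolt still home (z of key in the frame of lock above 0.036 m and distance between bolt_tip and keep_face below 0.0025 m), for 0.1 s.
At the end, for the whole second after the job is handed in: The bolt's end is within 2.5 mm of the keep's face; the key lies released and at rest in the tray, its blade end inside the tray's walls and less than 35 mm above the tray's underside (distance between bolt_tip and keep_face below 0.0025 m and x of key in the frame of tray between -0.062 and 0.062 m and y of key in the frame of tray between -0.062 and 0.062 m and z of key in the frame of tray below 0.035 m and contact force between key and tray above 0.05 N and linear speed of key below 0.02 m/s and contact force between the fingers and key below 0.01 N); the robot touches nothing.
It fails at once if the bolt is forced against the keep with more than 25 N (contact force between bolt and keep above 25 N).
It fails at once if the key is forced in the lock, with more than 80 N (contact force between key and lock above 80 N).
It fails at once if the key, lifted more than 2 mm, is pulled against the lock with more than 30 N (z of key in the frame of lock above 0.012 m and contact force between key and lock above 30 N).
It fails at once if the key is dropped: it falls freely faster than 1 m/s (about 50 mm) (linear speed of key above 1 m/s and contact force between the fingers and key below 0.05 N).
It fails at once if a toy is moved more than 20 mm (distance of any of saucepan, sorter, binoculars, lighthouse, arch, hoop from where it was at the start of the episode above 0.02 m).
It also fails if it takes over 72 s, if anything falls off the work surface, if the arm or the gripper's body presses on something with over 40 N, if the wrist force passes 120 N, or if a joint passes its speed limit or range.

### The arm

A 6-joint arm with a two-finger parallel gripper is mounted at the origin on the work surface. World frame = base frame: x ahead of the robot, y to its left, z up, the work surface at z = 0. Lengths are in mm, angles in rad, forces in N, time in s.
With the tool pointing down it reaches from about 300 to 775 mm from the base axis. Payload 14.6 kg.
Tool frame: the origin (TCP) lies midway between the tips of the shut fingers; the grasp point (between the pads) lies manip.grasp_offset behind it (manip.grasp_offset is the distance from the TCP to the grasp point, in mm); z points along the fingers, y is the direction in which the jaws open and shut (so a half turn about z gives the same grasp; the last joint's range is limited). The gripper opens to 94 mm and grips with 3 to 60 N. Pads are 16 mm wide; open, the fingers measure 119 mm over their backs; the gripper's body (75 mm by 177 mm) begins 78 mm behind the grasp point.
Start: joints at [-1.36, 0.3, 1.521, -0, 1.321, -0.067], TCP at [150.826, -528.905, 205.446] pointing down, gripper open.
Joint ranges: [-3.03, 3.03], [-0.79, 2.21], [0.23, 2.52], [-1.04, 4.18], [0, 3.07], [-2.55, 2.55]. Speed limits (rad/s): [2.22, 2.22, 2.57, 3.14, 3.14, 3.14].

### API

Orientations are given as [roll, pitch, yaw] about the fixed x, y, z axes, in that order (R = Rz(yaw) Ry(pitch) Rx(roll)).
In Python, from cell import monitor, vision, order, manip gives the robot as it stands.
- The arm moves only by the shell command python3 -m jog 'ROWS' [FORCE]. ROWS is JSON, a list of rows, each a list of 7 numbers: the shift along the tool's x, y, z in cm, then the turn, a rotation vector about the tool's x, y, z in rad, then the opening in per cent of the stroke, from 0 (shut) to 100 (fully open). In form: [[tx, ty, tz, rx, ry, rz, jaw], ...]. A call has 1 to 8 rows; each row shifts and turns the commanded pose from where the row before left it, along the tool's axes as they then stand; what a row does not reach is not made up. A row lasts 1/10 s, in which the tool goes at most 50 mm and 8.59 degrees, less where a joint would pass 70% of its speed; a pose out of reach is approached as far as the arm can. A call is refused whole if a number of a shift passes 5 or a number of a turn 0.15, either way. A call with a gripper value outside its range is refused whole. The fingers move at their own pace and stop on an object; FORCE is the grip in N (left out, the last holds). Time passes only in rows, so rows that do not move let the fingers close. It gives the time, the measured TCP pose, the force and the opening at its end, in the units of the state.
- monitor.read_state(): the state, without advancing time (a new reading comes with each control period).
- vision.camera(name): name is "scene" or "top"; returns a dict with "color" (400x640x3 uint8, blue, green, red), "fx", "fy", "cx", "cy" (pixels), "cam_to_world" (4x4, takes a point from camera to world coordinates). Camera axes: x right, y down, z forward; pixel columns grow to the right and rows downward; lengths in mm; the calibration is good to about 2 mm. A picture is of the moment at which its call begins. There is no depth.
- order.sign_off(): hands the job in, once; it reports no verdict.
The state is a dict: "clock": time; "joints": joint angles; "qd": joint speeds; "effort": joint torques, N m; "eef_pos": TCP position; "eef_rot": TCP orientation; "wrist_force": force on the tool from outside, world axes, zero at the start; "moment": the same for the moment, N m; "finger_gap": finger opening in mm.
Only numpy, scipy, OpenCV 4.12 (cv2) and the standard library are available. Lean on these libraries where they do the work, as an engineer would, in place of code of your own. Each camera call takes 0.05 s, during which the arm holds its last target.

## Working session

There is one attempt and no reset: what is moved stays moved. The work goes in short steps, Python scripts to look and compute and a shell command to move; the robot and the scene stay as the last step left them, time stands still between calls to the robot, and variables do not carry over. Pictures are saved under pics/ and viewed, and the job is handed in when it is done.

```bash
ls; mkdir -p pics; python3 - <<'E'
from cell import monitor, vision, order, manip
import cv2
print(monitor.read_state(), manip.grasp_offset)
for n in("scene","top"):
    c=vision.camera(n); cv2.imwrite(f"pics/{n}0.png",c["color"]); print(n,c["fx"],c["fy"],c["cx"],c["cy"],c["cam_to_world"])
E
```

```text
pics
{'clock': 0.0, 'joints': array([-1.35960705e+00,  3.00470856e-01,  1.52158266e+00,  4.07824743e-05,
        1.32068919e+00, -6.66304319e-02]), 'qd': array([ 0.00107948, -0.00031564,  0.00030065, -0.00086309,  0.00057945,
       -0.00092778]), 'effort': array([-2.37824388e-04, -5.31808591e+01, -3.52733552e+01,  7.07170973e-02,
        2.43041979e-02, -1.18506209e-04]), 'eef_pos': array([ 150.77951041, -528.65809865,  204.88579503]), 'eef_rot': array([-3.14044778e+00, -1.15986133e-04,  2.77809524e-01]), 'wrist_force': array([-0.12111629, -0.60013465,  0.37610335]), 'moment': array([-0.03384256, -0.05305083,  0.02697654]), 'finger_gap': 94.17024147244567} 18.8
scene 409.7321765652322 409.7321765652322 321.49589319377554 202.04355186954095 [[-8.05333172e-01  3.19614036e-01 -4.99284838e-01  1.12316646e+03]
 [ 5.92758428e-01  4.46519459e-01 -6.70266976e-01  8.49205604e+02]
 [ 8.71366264e-03 -8.35743526e-01 -5.49050846e-01  7.19808387e+02]
 [ 0.00000000e+00  0.00000000e+00  0.00000000e+00  1.00000000e+00]]
top 372.6484296661936 372.6484296661936 320.7307887131956 196.5455304340537 [[-1.39875904e-02 -9.90668806e-01  1.35571621e-01  3.23093794e+02]
 [-9.99889094e-01  1.31648613e-02 -6.96326897e-03  7.01003705e+01]
 [ 5.11351177e-03 -1.35653984e-01 -9.90743079e-01  1.38453648e+03]
 [ 0.00000000e+00  0.00000000e+00  0.00000000e+00  1.00000000e+00]]
```

View pics/scene0.png

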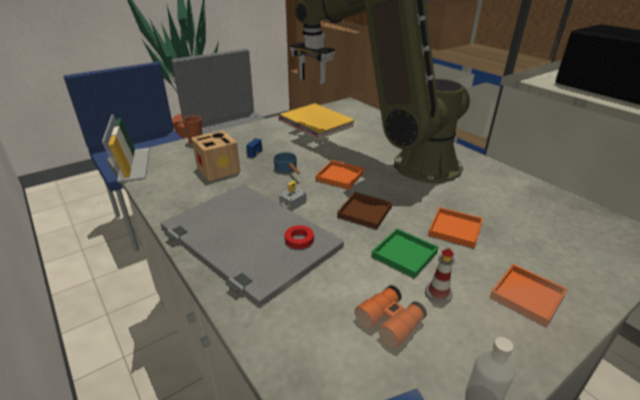

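View pics/top0.png

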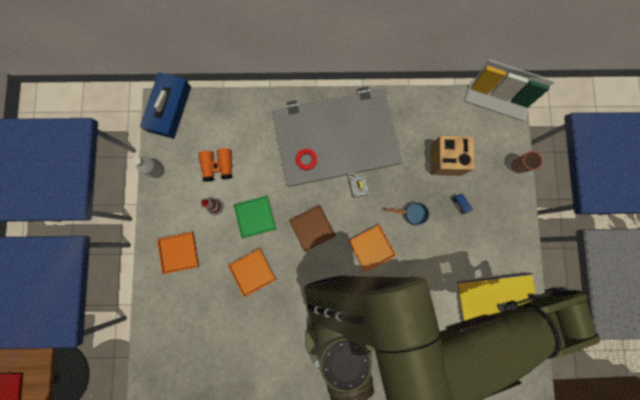

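The scene shows the lock with its key near (291,193) and the green tray near (405,252). In the top view the lock is near (359,185) and the tray near (255,216). Next I'll zoom in.

```bash
cat > h.py <<'E'
import numpy as np, cv2
from cell import vision, monitor, manip
def proj(c,P):
    T=np.linalg.inv(np.array(c["cam_to_world"])); q=T[:3,:3]@np.asarray(P,float)+T[:3,3]
    return np.array([c["fx"]*q[0]/q[2]+c["cx"], c["fy"]*q[1]/q[2]+c["cy"]])
def ray(c,u,v):
    T=np.array(c["cam_to_world"]); d=T[:3,:3]@np.array([(u-c["cx"])/c["fx"],(v-c["cy"])/c["fy"],1.]); return T[:3,3],d/np.linalg.norm(d)
def onz(c,u,v,z):
    o,d=ray(c,u,v); return o+d*(z-o[2])/d[2]
def tri(c1,p1,c2,p2):
    o1,d1=ray(c1,*p1);o2,d2=ray(c2,*p2)
    s=np.linalg.lstsq(np.stack([d1,-d2],1),o2-o1,rcond=None)[0]
    a,b=o1+s[0]*d1,o2+s[1]*d2
    return (a+b)/2,np.linalg.norm(a-b)
def crop(im,x0,y0,w,h,k,name):
    cv2.imwrite(name,cv2.resize(im[y0:y0+h,x0:x0+w],None,fx=k,fy=k,interpolation=cv2.INTER_CUBIC))
E
python3 - <<'E'
from h import *
a=cv2.imread("pics/scene0.png");b=cv2.imread("pics/top0.png")
A=cv2.resize(a[165:215,260:320],None,fx=10,fy=10,interpolation=cv2.INTER_CUBIC)
B=cv2.resize(b[165:205,330:390],None,fx=10,fy=10,interpolation=cv2.INTER_CUBIC)
cv2.imwrite("pics/s1.png",A);cv2.imwrite("pics/t1.png",B)
E
```

```text
(no output)
```

View pics/s1.png

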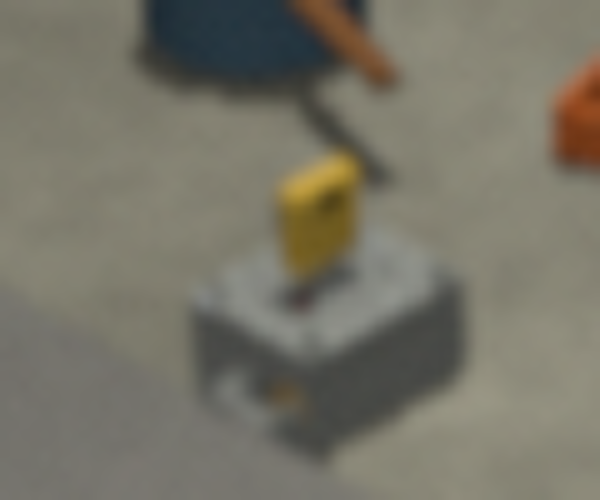

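View pics/t1.png

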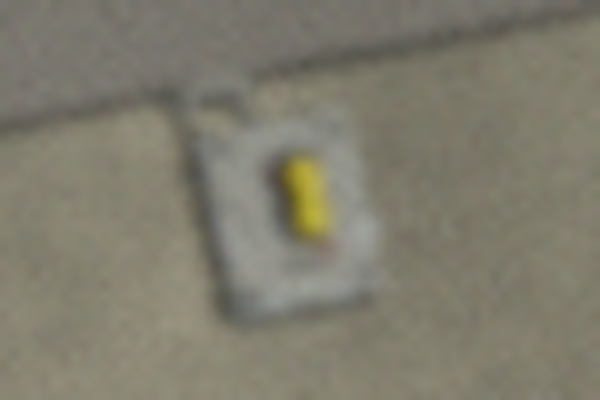

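```bash
python3 - <<'E'
from h import *
S=vision.camera("scene");T=vision.camera("top")
a=cv2.imread("pics/scene0.png");b=cv2.imread("pics/top0.png")
def mask(im,lo,hi,x0,y0,x1,y1):
    m=cv2.inRange(cv2.cvtColor(im,cv2.COLOR_BGR2HSV),lo,hi);k=np.zeros_like(m);k[y0:y1,x0:x1]=m[y0:y1,x0:x1];return k
Y=((18,110,90),(35,255,255));G=((45,100,40),(80,255,255))
def rect(m):
    p=cv2.findNonZero(m).reshape(-1,2); return p.mean(0),cv2.minAreaRect(p),len(p)
ys=rect(mask(a,*Y,280,175,305,200));yt=rect(mask(b,*Y,350,172,370,195))
print("yel",ys,yt); print("tri",tri(S,ys[0],T,yt[0]))
# top mask axis
p=cv2.findNonZero(mask(b,*Y,350,172,370,195)).reshape(-1,2).astype(np.float32)
w=np.array([onz(T,*q,70)[:2] for q in p]);u,s,v=np.linalg.svd(w-w.mean(0));print("bow top axis yaw",np.arctan2(v[0][1],v[0][0]),s,w.mean(0))
for nm,c,im,box in(("S",S,a,(365,220,445,285)),("T",T,b,(225,185,285,245))):
    r=rect(mask(im,*G,*box));bp=cv2.boxPoints(r[1]);print(nm,r[0],r[2]);
    print(np.round([onz(c,*q,22)[:2] for q in bp]),np.round(onz(c,*r[0],12)))
# lock top corners (crop coords -> px), z=36
for nm,c,o,pts in(("S",S,(260,165),[(192,302),(312,355),(468,280),(350,215)]),("T",T,(330,165),[(195,135),(345,110),(378,292),(230,318)])):
    for q in pts: print(nm,np.round(onz(c,o[0]+q[0]/10-.5+.05,o[1]+q[1]/10-.45,36),1))
print("marks",onz(S,289.6,194.4,37),onz(T,362.4,188.6,37))
# door front edge (top view)
for q in [(0,133),(590,20)]: print("door",onz(T,330+q[0]/10-.45,165+q[1]/10-.45,10))
for P in ((145,130),(145,230)):pass
E
```

```text
yel (array([291.51470588, 185.79411765]), ((291.5, 185.5), (11.0, 7.0), 90.0), 68) (array([360. , 184.5]), ((360.0, 184.5), (7.276068687438965, 3.152963161468506), 75.96376037597656), 26)
tri (array([546.235956  , -81.39892936,  62.27242794]), np.float64(0.8221487871735992))
bow top axis yaw -2.9371740904704873 [40.25318285 17.74964976] [544.61202    -80.25251647]
S [404.57389849 252.10819855] 1793
[[534. 273.]
 [395. 191.]
 [365. 354.]
 [498. 415.]] [444. 309.  12.]
T [254.18365628 216.54085931] 1187
[[484. 385.]
 [516. 260.]
 [394. 227.]
 [363. 350.]] [440. 307.  12.]
S [585.2 -96.5  36. ]
S [571.2 -49.3  36. ]
S [507.9 -57.2  36. ]
S [ 516.3 -111.9   36. ]
T [574.9 -44.5  36. ]
T [ 583.6 -100.    36. ]
T [ 515.7 -110.1   36. ]
T [506.8 -55.7  36. ]
marks [557.43177354 -77.25636098  37.        ] [534.83115902 -92.39182097  37.        ]
door [581.48474273  26.3872317   10.        ]
door [ 621.85670597 -196.68600312   10.        ]
```

```bash
cat >> h.py <<'E'
from scipy.spatial.transform import Rotation as Ro
def st(): return monitor.read_state()
def to(P,yaw=None):
    s=st(); R=Ro.from_euler("xyz",s["eef_rot"]).as_matrix()
    d=R.T@(np.asarray(P,float)-s["eef_pos"]); print("tool shift cm",np.round(d/10,3),"yaw",round(s["eef_rot"][2],4), "rz",None if yaw is None else round(-(yaw-s["eef_rot"][2]),4))
def show():
    s=st(); print("t",round(s["clock"],2),"pos",np.round(s["eef_pos"],2),"rot",np.round(s["eef_rot"],4),"F",np.round(s["wrist_force"],2),"M",np.round(s["moment"],4),"gap",round(s["finger_gap"],2),"j6",round(s["joints"][5],3),"fx_tool",np.round(Ro.from_euler("xyz",s["eef_rot"]).inv().apply(s["wrist_force"]),2))
E
python3 -c "
from h import *
show();to([546,-81.3,140],0.17)
T=vision.camera('top')
for q in [(385,210),(416,213),(212,206),(217,164)]: print(onz(T,*q,20))"
```

```text
t 0.2 pos [ 150.78 -528.77  205.1 ] rot [-3.1409 -0.      0.2777] F [-0.13  0.08  0.58] M [ 0.0077 -0.0329  0.0074] gap 93.98 j6 -0.067 fx_tool [-0.1  -0.11 -0.58]
tool shift cm [ 50.276 -32.191   6.534] yaw 0.2777 rz 0.1077
[ 456.68773502 -175.34923639   20.        ]
[ 444.07049895 -289.06205954   20.        ]
[480.03713629 460.84197537  20.        ]
[637.65075278 446.22392629  20.        ]
```

```bash
python3 -m jog '[[3,-1.9,0,0,0,0,50],[4,-2.56,0,0,0,0,50],[4,-2.56,0,0,0,0,50],[4,-2.56,0,0,0,0,50],[4,-2.56,0,0,0,0,50],[4,-2.56,0,0,0,0,50],[4,-2.56,0,0,0,0,50],[4,-2.56,0,0,0,0,50]]' 30; python3 -c "
from h import *
to([546,-81.3,140],0.17)"
```

```text
clock: 1.05
eef_pos: [395.5, -251.6, 205.6]
eef_rot: [3.141, -0.0, 0.278]
wrist_force: [0.7, 0.0, 0.6]
finger_gap: 46.9
tool shift cm [ 19.136 -12.258   6.565] yaw 0.2777 rz 0.1077
```

```bash
python3 -m jog '[[4,-2.56,0,0,0,0,50],[4,-2.56,0,0,0,0,50],[4,-2.56,0,0,0,0,50],[4,-2.56,1,0,0,0,50],[3.1,-2.0,2.5,0,0,0.1077,50],[0,0,2.5,0,0,0,50],[0,0,0,0,0,0,50],[0,0,0,0,0,0,50]]'; python3 -c "
from h import *
show();to([546,-81.3,75],0.17)
s=vision.camera('scene')['color'];t=vision.camera('top')['color']
crop(s,230,110,120,120,5,'pics/s2.png');crop(t,300,130,120,100,5,'pics/t2.png')
show()"
```

```text
clock: 1.85
eef_pos: [544.6, -83.5, 146.0]
eef_rot: [-3.141, 0.0, 0.17]
wrist_force: [0.5, -0.2, 0.5]
finger_gap: 46.6
t 1.85 pos [544.57 -83.51 145.98] rot [-3.1415e+00  4.0000e-04  1.7030e-01] F [ 0.48 -0.25  0.45] M [ 0.0141 -0.008   0.0193] gap 46.61 j6 1.182 fx_tool [ 0.43  0.32 -0.45]
tool shift cm [ 0.181 -0.192  7.098] yaw 0.1703 rz 0.0003
t 1.95 pos [545.03 -83.95 147.09] rot [ 3.1408e+00 -2.0000e-03  1.6940e-01] F [0.01 0.03 0.06] M [-0.0076  0.0009  0.0521] gap 47.06 j6 1.182 fx_tool [ 0.02 -0.02 -0.06]
```

View pics/s2.png

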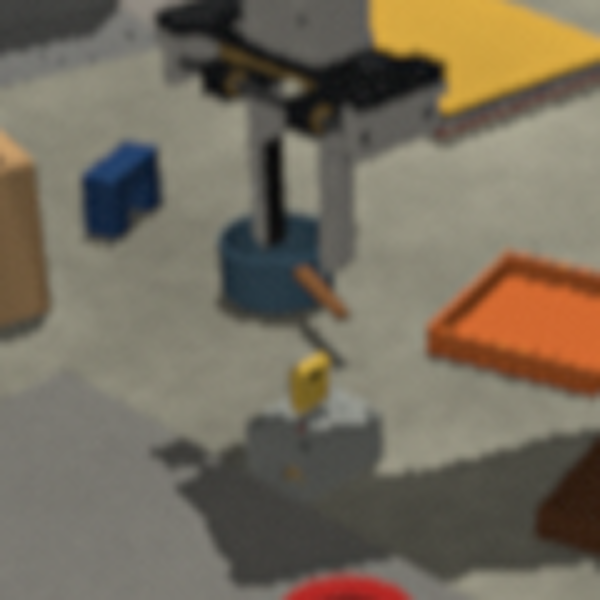

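View pics/t2.png

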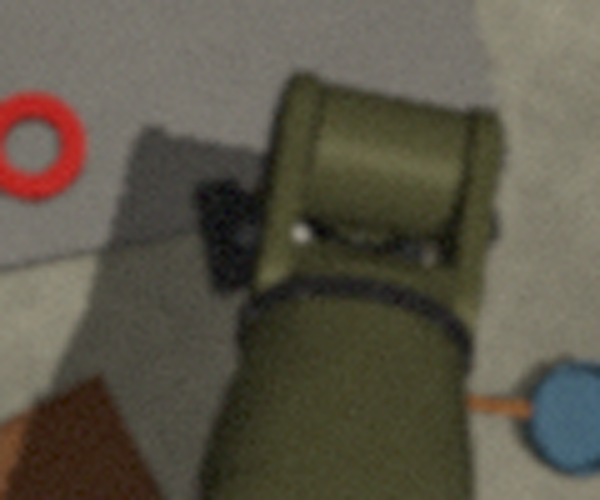

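The gripper hangs centred above the key: the scene crop has the fingers at (265,190) and (340,190), and the bow at (310,380). The top view is blocked by the arm. Now I'll go down.

```bash
python3 -m jog '[[0.17,-0.15,2.5,0,0,0,50],[0,0,2.5,0,0,0,50],[0,0,2.0,0,0,0,50],[0,0,0,0,0,0,50],[0,0,0,0,0,0,50]]'; python3 -c "
from h import *
show();to([546,-81.3,42.7],0.17)
s=vision.camera('scene')['color'];
crop(s,230,110,120,120,5,'pics/s3.png')
show()"
```

```text
clock: 2.45
eef_pos: [546.6, -82.0, 77.0]
eef_rot: [3.141, -0.001, 0.17]
wrist_force: [-0.1, 0.7, -0.2]
finger_gap: 47.1
t 2.45 pos [546.61 -81.97  76.98] rot [ 3.141e+00 -1.400e-03  1.695e-01] F [-0.15  0.65 -0.23] M [-0.0116  0.0252 -0.0116] gap 47.13 j6 1.186 fx_tool [-0.03 -0.67  0.23]
tool shift cm [-0.054 -0.078  3.428] yaw 0.1695 rz -0.0005
t 2.5 pos [546.89 -81.94  77.32] rot [ 3.1407e+00 -2.3000e-03  1.6960e-01] F [ 0.42 -0.72  0.2 ] M [-0.0042 -0.0083  0.0047] gap 46.89 j6 1.186 fx_tool [ 0.3   0.78 -0.19]
```

View pics/s3.png

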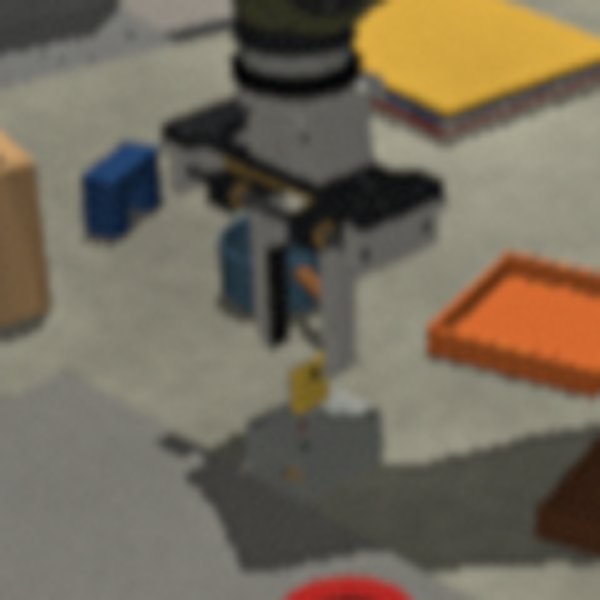

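The fingers straddle the bow at (308,385). Next I'll finish the descent and close gently.

```bash
python3 -m jog '[[-0.05,-0.06,1.6,0,0,0,50],[0,0,1.65,0,0,0,50],[0,0,0,0,0,0,35],[0,0,0,0,0,0,22],[0,0,0,0,0,0,18]]' 5; python3 -c "
from h import *
show()"
python3 -m jog '[[0,0,0,0,0,0,15],[0,0,0,0,0,0,12],[0,0,0,0,0,0,8],[0,0,0,0,0,0,8],[0,0,0,0,0,0,8]]' 5; python3 -c "
from h import *
show()
s=vision.camera('scene')['color'];
crop(s,230,110,120,120,5,'pics/s4.png');show()"
```

```text
clock: 3.0
eef_pos: [546.3, -81.1, 44.5]
eef_rot: [3.141, -0.002, 0.17]
wrist_force: [-0.7, 1.0, -0.6]
finger_gap: 26.3
t 3.0 pos [546.27 -81.14  44.46] rot [ 3.1408e+00 -2.0000e-03  1.7000e-01] F [-0.67  1.01 -0.57] M [0.0408 0.0409 0.0473] gap 26.32 j6 1.187 fx_tool [-0.49 -1.11  0.57]
clock: 3.5
eef_pos: [545.8, -81.2, 43.3]
eef_rot: [3.141, -0.001, 0.17]
wrist_force: [-0.4, -2.0, 3.8]
finger_gap: 10.1
t 3.5 pos [545.79 -81.18  43.31] rot [ 3.1411e+00 -6.0000e-04  1.7010e-01] F [-0.44 -2.03  3.78] M [-0.6079 -0.0262  0.0769] gap 10.11 j6 1.187 fx_tool [-0.78  1.93 -3.78]
t 3.55 pos [545.79 -81.17  43.31] rot [ 3.141e+00 -7.000e-04  1.701e-01] F [ 0.68 -3.27  4.3 ] M [-0.5587  0.0029 -0.0105] gap 9.99 j6 1.187 fx_tool [ 0.12  3.34 -4.3 ]
```

View pics/s4.png

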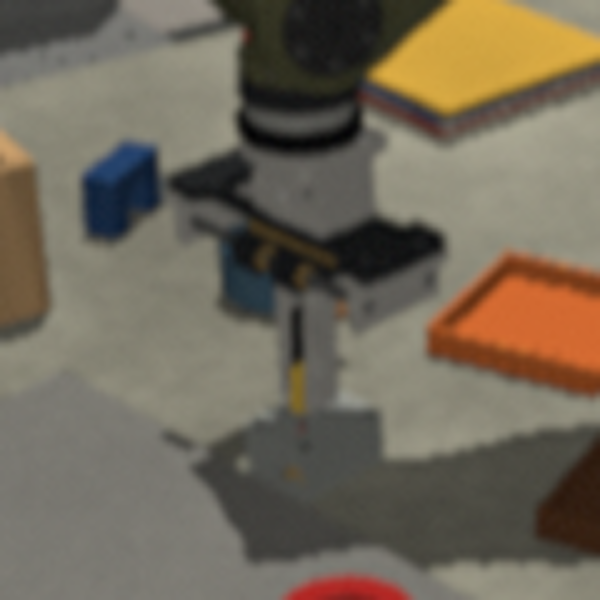

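The key is held, with the yellow bow between the pads at crop (298,390) and a gap of 10 mm. Next I'll relieve the side load and firm up the grip.

```bash
python3 -m jog '[[0,0.06,-0.04,0,0,0,8],[0,0,0,0,0,0,8],[0,0,0,0,0,0,8]]' 25; python3 -c "
from h import *
show()"; python3 -m jog '[[0,0,0,0,0,0,8]]' >/dev/null; python3 -c "
from h import *
show()"
```

```text
clock: 3.85
eef_pos: [545.6, -81.4, 43.3]
eef_rot: [-3.141, 0.0, 0.17]
wrist_force: [0.9, -0.1, 2.7]
finger_gap: 10.1
t 3.85 pos [545.63 -81.45  43.32] rot [-3.1414  0.      0.1701] F [ 0.92 -0.09  2.68] M [-0.1501 -0.1006 -0.0609] gap 10.09 j6 1.186 fx_tool [ 0.89  0.24 -2.68]
t 3.95 pos [545.64 -81.45  43.35] rot [-3.1415 -0.      0.1701] F [ 0.67 -0.2   2.35] M [-0.1651 -0.1143 -0.0485] gap 10.01 j6 1.186 fx_tool [ 0.63  0.31 -2.35]
```

```bash
cat > w.py <<'E'
from h import *
show()
E
python3 -m jog '[[0,0,0,0,0,0.07,8],[0,0,0,0,0,0.07,8],[0,0,0,0,0,0.06,8],[0,0,0,0,0,0,8]]'|tail -2; python3 w.py;python3 -m jog '[[0,0,0,0,0,0.07,8],[0,0,0,0,0,0.07,8],[0,0,0,0,0,0.06,8],[0,0,0,0,0,0,8]]'|tail -2; python3 w.py
```

```text
wrist_force: [0.7, -3.1, 1.7]
finger_gap: 9.8
t 4.35 pos [545.6  -81.85  43.32] rot [ 3.1411  0.     -0.0308] F [ 0.67 -3.13  1.68] M [-0.9326 -0.103   0.0121] gap 9.78 j6 1.387 fx_tool [ 0.76  3.11 -1.68]
wrist_force: [1.5, -4.4, 1.9]
finger_gap: 9.6
t 4.75 pos [545.65 -81.95  43.36] rot [ 3.141e+00 -3.000e-04 -2.300e-01] F [ 1.45 -4.36  1.87] M [-1.0222 -0.1145  0.0179] gap 9.63 j6 1.586 fx_tool [ 2.41  3.91 -1.87]
```

```bash
python3 -m jog '[[0.03,0.08,0,0,0,0.05,8],[0,0,0,0,0,0.05,8],[0,0,0,0,0,0,8]]'|tail -2; python3 w.py;python3 -m jog '[[0,0.0,0,0,0,0.05,8],[0,0,0,0,0,0.05,8],[0,0,0,0,0,0,8]]'|tail -2; python3 w.py; python3 -m jog '[[0,0,0,0,0,0,8]]' >/dev/null; python3 w.py
```

```text
wrist_force: [-0.7, -2.0, 2.3]
finger_gap: 9.9
t 5.05 pos [545.66 -82.3   43.35] rot [-3.1415e+00  2.0000e-04 -3.2900e-01] F [-0.66 -1.97  2.27] M [-0.3001  0.0916  0.0011] gap 9.89 j6 1.684 fx_tool [ 0.01  2.07 -2.27]
wrist_force: [-0.9, -1.2, 2.8]
finger_gap: 9.9
t 5.35 pos [545.63 -82.34  43.34] rot [ 3.1415e+00  3.0000e-04 -4.2830e-01] F [-0.89 -1.17  2.78] M [-0.3775  0.1653 -0.0255] gap 9.88 j6 1.783 fx_tool [-0.33  1.43 -2.78]
t 5.45 pos [545.62 -82.35  43.31] rot [ 3.1415e+00  3.0000e-04 -4.2700e-01] F [-1.97 -2.12  3.6 ] M [-0.4276  0.2719  0.0665] gap 9.72 j6 1.782 fx_tool [-0.92  2.75 -3.6 ]
```

```bash
cat > avg.py <<'E'
from h import *
import sys
n=int(sys.argv[1]) if len(sys.argv)>1 else 5
M=[];F=[]
for i in range(n):
    vision.camera("scene"); s=st(); M.append(s["moment"]);F.append(s["wrist_force"])
print("t %.2f"%s["clock"],"pos",np.round(s["eef_pos"],2),"yaw",round(s["eef_rot"][2],4),"Mz %.3f+-%.3f"%(np.mean(M,0)[2],np.std(M,0)[2]/n**.5),"F",np.round(np.mean(F,0),2),"gap",round(s["finger_gap"],2))
E
python3 avg.py 6
for i in 1 2 3; do python3 -m jog '[[0,0,0,0,0,0.03,8],[0,0,0,0,0,0,8]]'>/dev/null; python3 avg.py 5; done
```

```text
t 5.75 pos [545.67 -82.36  43.33] yaw -0.4292 Mz 0.027+-0.015 F [-1.37 -1.96  3.36] gap 9.85
t 6.20 pos [545.66 -82.38  43.35] yaw -0.4594 Mz 0.025+-0.008 F [-2.02 -1.74  3.52] gap 9.6
t 6.65 pos [545.7  -82.4   43.34] yaw -0.4894 Mz 0.032+-0.010 F [-2.46 -2.6   3.2 ] gap 9.71
t 7.10 pos [545.68 -82.39  43.34] yaw -0.5194 Mz 0.024+-0.008 F [-2.22 -2.52  3.54] gap 9.75
```

```bash
for i in 1 2 ; do python3 -m jog '[[0,0,0,0,0,0.03,8],[0,0,0,0,0,0,8]]'>/dev/null; python3 avg.py 5; done; python3 -c "
from h import *
s=vision.camera('scene')['color'];
crop(s,230,110,120,120,5,'pics/s5.png')"
```

```text
t 7.55 pos [545.7  -82.39  43.31] yaw -0.5494 Mz 0.036+-0.004 F [-3.13 -3.3   3.22] gap 9.88
t 8.00 pos [545.67 -82.4   43.31] yaw -0.5794 Mz 0.021+-0.012 F [-3.29 -3.29  3.6 ] gap 9.78
```

View pics/s5.png

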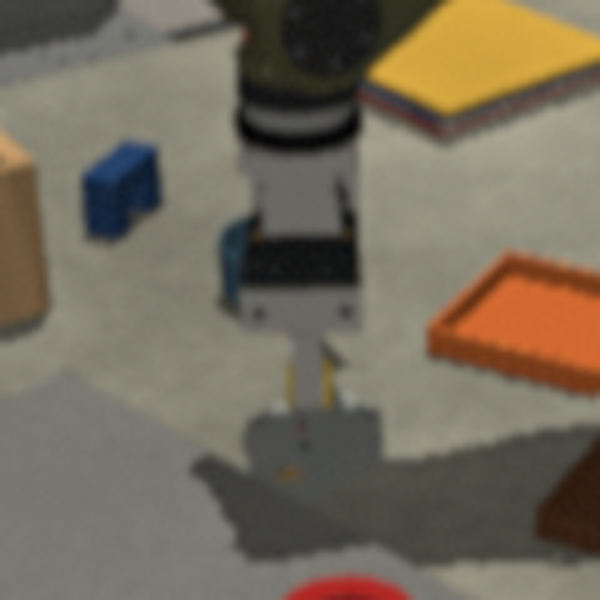

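The key has turned with the gripper: the bow shows on both sides of the finger at crop (290–330,385), and the brass bolt is at (290,473).

```bash
python3 -m jog '[[-0.01,0.05,0,0,0,0.03,8],[0,0,0,0,0,0,8]]'>/dev/null; python3 avg.py 5; for i in 1 2 ; do python3 -m jog '[[0,0,0,0,0,0.03,8],[0,0,0,0,0,0,8]]'>/dev/null; python3 avg.py 5; done
```

```text
t 8.50 pos [545.54 -82.55  43.36] yaw -0.6097 Mz 0.029+-0.004 F [-0.34 -0.93  1.87] gap 9.57
t 8.95 pos [545.5  -82.62  43.37] yaw -0.6394 Mz 0.043+-0.009 F [1.12 0.36 0.89] gap 9.68
t 9.40 pos [545.44 -82.64  43.35] yaw -0.6693 Mz 0.010+-0.018 F [1.83 1.84 0.89] gap 9.81
```

```bash
for i in 1 2 3; do python3 -m jog '[[0,0,0,0,0,0.02,8],[0,0,0,0,0,0,8]]'>/dev/null; python3 avg.py 5; done
```

```text
t 9.85 pos [545.41 -82.67  43.34] yaw -0.6897 Mz 0.019+-0.015 F [1.72 2.63 0.89] gap 9.67
t 10.30 pos [545.4  -82.73  43.36] yaw -0.7099 Mz 0.038+-0.019 F [2.48 2.13 1.02] gap 9.79
t 10.75 pos [545.39 -82.71  43.34] yaw -0.7298 Mz 0.044+-0.008 F [1.79 2.41 0.39] gap 10.0
```

```bash
for i in 1 2 3; do python3 -m jog '[[0,0,0,0,0,0.02,8],[0,0,0,0,0,0,8]]'>/dev/null; python3 avg.py 6; done
```

```text
t 11.25 pos [545.37 -82.73  43.35] yaw -0.7498 Mz 0.045+-0.012 F [2.2  2.49 1.05] gap 9.65
t 11.75 pos [545.38 -82.75  43.35] yaw -0.7699 Mz 0.022+-0.007 F [2.05 2.09 1.17] gap 9.93
t 12.25 pos [545.39 -82.76  43.38] yaw -0.7899 Mz 0.087+-0.014 F [1.86 1.96 1.45] gap 9.78
```

```bash
python3 avg.py 6; python3 -m jog '[[0,0,0,0,0,0.01,8],[0,0,0,0,0,0,8]]'>/dev/null; python3 avg.py 8
```

```text
t 12.55 pos [545.37 -82.74  43.35] yaw -0.7899 Mz 0.100+-0.013 F [1.61 1.67 1.34] gap 10.06
t 13.15 pos [545.37 -82.73  43.35] yaw -0.7999 Mz 0.134+-0.009 F [1.25 2.25 1.74] gap 9.77
```

```bash
python3 -m jog '[[0,0,0,0,0,0.006,8],[0,0,0,0,0,0,8]]'>/dev/null; python3 avg.py 8;  python3 -c "
from h import *
s=vision.camera('scene')['color'];
crop(s,260,165,60,50,10,'pics/s6.png')"
```

```text
t 13.75 pos [545.36 -82.74  43.34] yaw -0.8059 Mz 0.159+-0.017 F [1.32 1.82 1.4 ] gap 9.95
```

View pics/s6.png

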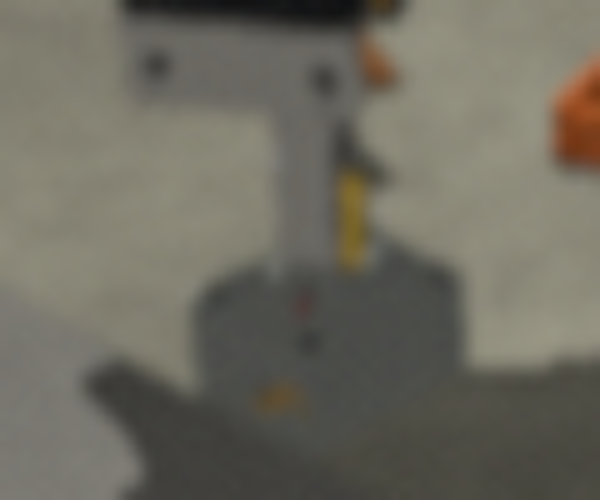

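The brass bolt has moved across at crop (280,398), and the moment has risen sharply to about 0.16 Nm, so the bolt is firmly home. Next I'll locate the red mark near (303,303) more precisely.

```bash
cat > mark.py <<'E'
from h import *
c=vision.camera("scene")
im=np.mean([vision.camera("scene")["color"].astype(float) for _ in range(3)],0)
r=im[:,:,2]-(im[:,:,1]+im[:,:,0])/2; g=im[:,:,1]-im[:,:,0]
sub=(r*(g<12))[188:204,280:302]; 
print(np.round(sub[2:14,4:16]).astype(int))
w=np.clip(sub-6,0,None); w[:, :4]=0; v,u=np.mgrid[188:204,280:302]
k=np.unravel_index(np.argmax(w[3:12]),w[3:12].shape); k=(k[0]+3,k[1])
m=np.zeros_like(w);m[k[0]-2:k[0]+3,k[1]-2:k[1]+3]=1;w=w*m
p=((u*w).sum()/w.sum(),(v*w).sum()/w.sum());P=onz(c,*p,37);print(p,P)
for ax in((546,-81.2),(545.4,-82)): print(np.hypot(P[0]-ax[0],P[1]-ax[1]),np.arctan2(P[1]-ax[1],P[0]-ax[0])-0.17)
E
python3 mark.py
python3 -m jog '[[0,0,0,0,0,-0.06,8],[0,0,0,0,0,-0.08,8],[0,0,0,0,0,-0.08,8],[0,0,0,0,0,-0.08,8],[0,0,0,0,0,-0.08,8],[0,0,0,0,0,0,8]]' >/dev/null; python3 avg.py 4
```

```text
[[ 0  0  6  4  4  5  4  4  4  0  0  0]
 [ 6  4  3  2  3  3  3  3  4 10  0  0]
 [ 2  2  1  1  1  1  2  1  2  4  0  0]
 [ 0  1  1  1  0  1  3  2  0  0  1  1]
 [ 0  1  1  0  1  5  9  3  0  0  0  0]
 [ 0  0  1  1  3 10 15  6  0  0  1  0]
 [ 0  0  1  0  2  8 11  5  1  1  0  0]
 [ 0  0  1  1  1  2  4  2  0  1  1  0]
 [ 2  0  1  1  0  1  0  1  0  0  0  0]
 [ 0  0  1  1  0  0  0  0  0  0  0  0]
 [ 1  1  1  1  0  0  0  0  0  0  1  0]
 [ 0  0  0  1  1  0  1  0  0  0  0  0]]
(np.float64(289.7625899280576), np.float64(195.20143884892087)) [559.543734   -73.02268911  37.        ]
15.820908448167263 0.37318752353064333
16.752233354257932 0.395558466569644
t 14.80 pos [545.3  -82.85  43.32] yaw -0.4278 Mz 0.003+-0.009 F [0.66 0.07 1.75] gap 9.8
```

```bash
python3 -m jog '[[0,0,0,0,0,-0.1,8],[0,0,0,0,0,-0.1,8],[0,0,0,0,0,-0.1,8],[0,0,0,0,0,-0.1,8],[0,0,0,0,0,-0.1,8],[0,0,0,0,0,-0.1,8],[0,0,0,0,0,0,8]]' >/dev/null; python3 avg.py 3
```

```text
t 15.65 pos [545.38 -82.72  43.37] yaw 0.1707 Mz 0.006+-0.011 F [0.89 1.43 1.8 ] gap 9.8
```

```bash
python3 -m jog '[[0,0,0,0,0,-0.1,8],[0,0,0,0,0,-0.1,8],[0,0,0,0,0,-0.1,8],[0,0,0,0,0,-0.05,8],[0,0,0,0,0,0,8]]' >/dev/null; python3 avg.py 3; python3 -m jog '[[0,0,-0.15,0,0,0,8],[0,0,-0.15,0,0,0,8],[0,0,0,0,0,0,8]]' >/dev/null; python3 avg.py 3
```

```text
t 16.30 pos [545.32 -82.66  43.34] yaw 0.5215 Mz 0.034+-0.015 F [0.63 2.42 2.29] gap 9.88
t 16.75 pos [545.21 -82.73  46.35] yaw 0.5239 Mz -0.017+-0.015 F [-1.05  1.11  1.18] gap 9.75
```

```bash
for i in 1 2 3; do python3 -m jog '[[0,0,-0.05,0,0,0,8],[0,0,0,0,0,0,8]]' >/dev/null; python3 avg.py 2; done
```

```text
t 17.05 pos [545.21 -82.75  46.68] yaw 0.524 Mz 0.009+-0.002 F [-0.62  1.18 -2.29] gap 9.56
t 17.35 pos [545.18 -82.73  47.1 ] yaw 0.5241 Mz 0.001+-0.004 F [ 0.02  0.84 -5.07] gap 9.33
t 17.65 pos [545.14 -82.58  47.93] yaw 0.5242 Mz 0.024+-0.003 F [-2.86  2.41 -0.76] gap 9.56
```

```bash
for i in 1 2 3; do python3 -m jog '[[0,0,-0.05,0,0,0,8],[0,0,0,0,0,0,8]]' >/dev/null; python3 avg.py 2; done
```

```text
t 17.95 pos [545.19 -82.6   48.3 ] yaw 0.5241 Mz 0.049+-0.005 F [-4.05  4.21 -2.08] gap 9.78
t 18.25 pos [545.2  -82.53  48.75] yaw 0.5242 Mz 0.019+-0.024 F [-3.88  4.71 -1.78] gap 9.71
t 18.55 pos [545.2  -82.53  49.2 ] yaw 0.5242 Mz 0.062+-0.007 F [-3.4   3.73 -3.12] gap 9.85
```

```bash
python3 -m jog '[[-0.02,-0.07,0,0,0,-0.015,8],[0,0,0,0,0,0,8]]' >/dev/null; python3 avg.py 3; for i in 1 2 3; do python3 -m jog '[[0,0,-0.1,0,0,0,8],[0,0,0,0,0,0,8]]' >/dev/null; python3 avg.py 2; done
```

```text
t 18.90 pos [545.07 -82.35  49.52] yaw 0.5389 Mz 0.050+-0.019 F [-1.45  2.71 -1.76] gap 9.81
t 19.20 pos [545.02 -82.32  50.53] yaw 0.539 Mz 0.091+-0.009 F [-1.71  1.42 -2.23] gap 10.26
t 19.50 pos [544.94 -82.31  51.45] yaw 0.5391 Mz 0.052+-0.027 F [-0.32  0.77 -1.21] gap 9.76
t 19.80 pos [544.92 -82.29  52.43] yaw 0.539 Mz 0.055+-0.001 F [ 0.22 -0.35 -2.51] gap 10.13
```

```bash
python3 -m jog '[[0,0,0,0,0,-0.03,8],[0,0,0,0,0,0,8]]' >/dev/null; python3 avg.py 2; for i in 1 2 3; do python3 -m jog '[[0,0,-0.2,0,0,0,8],[0,0,0,0,0,0,8]]' >/dev/null; python3 avg.py 2; done; python3 -c "
from h import *
s=vision.camera('scene')['color'];
crop(s,260,165,60,50,10,'pics/s7.png')"
```

```text
t 20.10 pos [544.95 -82.22  52.48] yaw 0.5692 Mz -0.027+-0.009 F [ 0.01  0.43 -0.65] gap 10.06
t 20.40 pos [544.94 -82.22  54.48] yaw 0.569 Mz -0.011+-0.009 F [-0.2   0.47 -0.91] gap 10.08
t 20.70 pos [544.88 -82.24  56.44] yaw 0.5691 Mz -0.028+-0.021 F [ 0.22 -0.45 -0.21] gap 10.09
t 21.00 pos [544.85 -82.26  58.39] yaw 0.5691 Mz -0.018+-0.015 F [ 0.08 -0.11 -0.2 ] gap 10.14
```

View pics/s7.png

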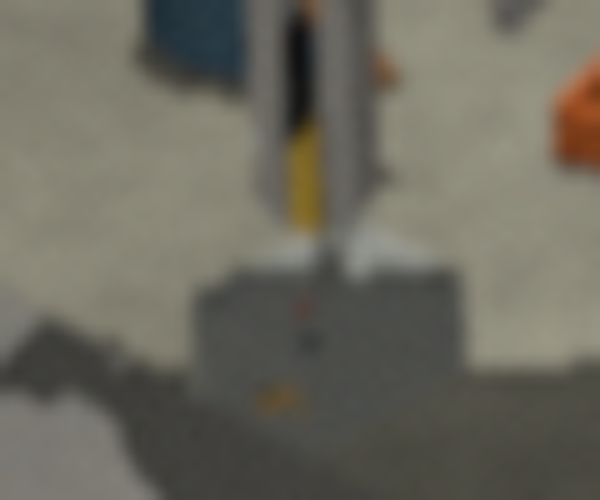

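The key is rising with the gripper: its bow is at crop (305,180) with neck showing beneath, and the bolt is still out at (280,398). I'll draw it on up.

```bash
python3 -m jog '[[0,0,-0.3,0,0,0,8],[0,0,-0.3,0,0,0,8],[0,0,-0.3,0,0,0,8],[0,0,0,0,0,0,8]]' ; python3 avg.py 2; python3 -m jog '[[0,0,-0.4,0,0,0,8],[0,0,-0.4,0,0,0,8],[0,0,-0.4,0,0,0,8],[0,0,-0.4,0,0,0,8],[0,0,0,0,0,0,8],[0,0,-2,0,0,0,8],[0,0,-2.5,0,0,0,8],[0,0,0,0,0,0,8]]';  python3 avg.py 2; python3 -c "
from h import *
s=vision.camera('scene')['color'];
crop(s,230,110,120,120,5,'pics/s8.png')
T=vision.camera('top')
show(); to([442,308,130])"
```

```text
clock: 21.45
eef_pos: [545.1, -82.3, 67.9]
eef_rot: [3.141, -0.001, 0.569]
wrist_force: [-0.2, -0.4, 0.2]
finger_gap: 9.7
t 21.55 pos [544.87 -82.22  67.45] yaw 0.5691 Mz 0.022+-0.011 F [ 0.25 -0.06 -0.27] gap 9.91
clock: 22.35
eef_pos: [546.1, -82.5, 131.3]
eef_rot: [3.138, -0.003, 0.569]
wrist_force: [-0.2, -0.0, -1.3]
finger_gap: 9.6
t 22.45 pos [544.81 -82.24 128.16] yaw 0.5691 Mz -0.012+-0.008 F [-0.53  0.11 -0.58] gap 9.91
t 22.55 pos [544.38 -82.11 127.28] rot [-3.1405e+00  1.1000e-03  5.6910e-01] F [ 0.08 -0.24 -0.31] M [-0.0552 -0.0618 -0.0652] gap 9.76 j6 0.785 fx_tool [-0.06  0.25  0.3 ]
tool shift cm [ 12.398 -38.379  -0.244] yaw 0.5691 rz None
```

View pics/s8.png

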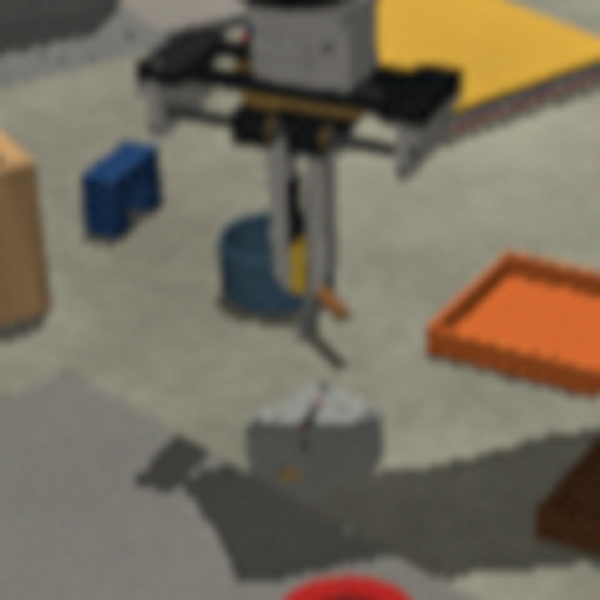

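The key is out: it hangs below the fingers at crop (305,320), the slot is empty at (315,400), and the bolt is still out at (290,473). Next I'll carry it to the tray.

```bash
python3 -m jog '[[0.8,-2.5,0,0,0,0,8],[1.24,-3.84,0,0,0,0,8],[1.24,-3.84,0,0,0,0,8],[1.24,-3.84,0,0,0,0,8],[1.24,-3.84,0,0,0,0,8],[1.24,-3.84,0,0,0,0,8],[1.24,-3.84,0,0,0,0,8],[1.24,-3.84,0,0,0,0,8]]'>/dev/null;  python3 -m jog '[[1.24,-3.84,0,0,0,0,8],[1.24,-3.84,0,0,0,0,8],[0.44,-1.34,0,0,0,0,8],[0,0,0,0,0,0,8]]';python3 -m jog '[[0,0,0,0,0.14,0,8],[0,0,0,0,0.14,0,8],[0,0,0,0,0.14,0,8],[0,0,0,0,0.14,0,8],[0,0,0,0,0.14,0,8],[0,0,0,0,0.14,0,8],[0,0,0,0,0,0,8],[0,0,0,0,0,0,8]]'; python3 -c "
from h import *
s=vision.camera('scene')['color'];
crop(s,340,140,140,160,4,'pics/s9.png')
T=vision.camera('top')['color'];crop(T,190,140,160,140,4,'pics/t9.png')
show(); to([442,308,60])"
```

```text
clock: 23.75
eef_pos: [441.6, 309.0, 127.4]
eef_rot: [-3.142, 0.002, 0.571]
wrist_force: [-0.3, -0.0, 0.1]
finger_gap: 10.1
clock: 24.55
eef_pos: [441.0, 313.1, 133.1]
eef_rot: [3.127, -0.837, 0.57]
wrist_force: [0.4, 0.6, 0.2]
finger_gap: 9.9
t 24.65 pos [441.48 313.68 133.68] rot [ 3.1273 -0.8387  0.5693] F [ 0.   -0.19 -0.77] M [-0.2515  0.3035  0.0246] gap 9.62 j6 1.243 fx_tool [-0.64  0.16  0.44]
tool shift cm [-5.656  0.439  4.737] yaw 0.5693 rz None
```

View pics/s9.png

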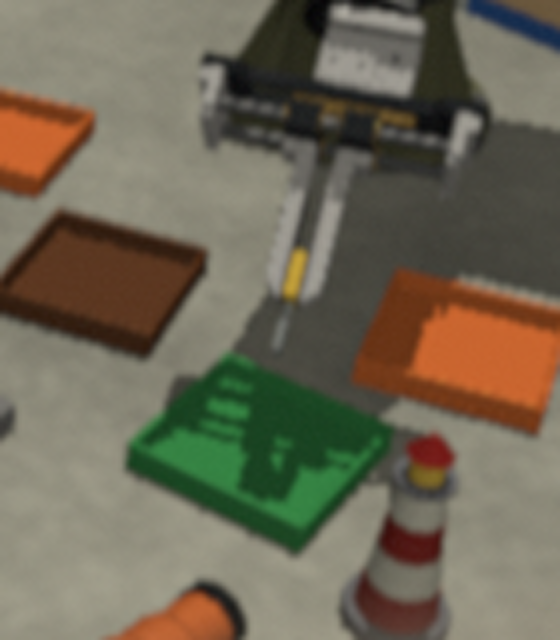

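View pics/t9.png

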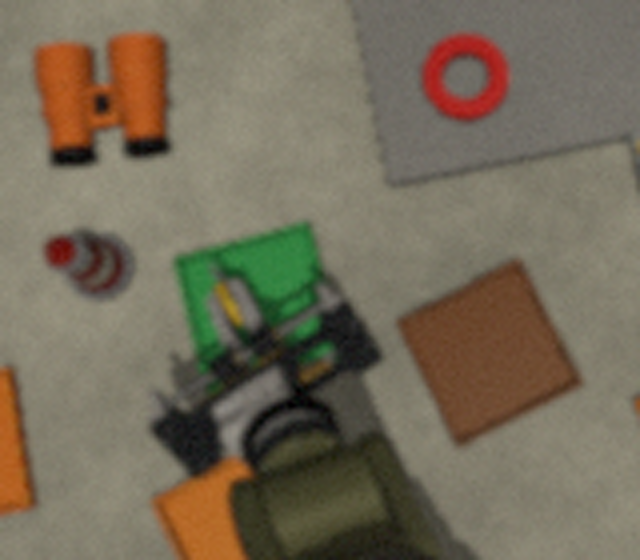

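The scene shows the key held tilted at crop (290,300), blade forward and above the green tray. In the top view the key is over the tray at (230,295). Descending now.

```bash
python3 -m jog '[[-1.9,0.15,1.6,0,0,0,8],[-1.9,0.15,1.6,0,0,0,8],[-1.85,0.14,1.5,0,0,0,8],[0,0,0,0,0,0,8],[0,0,0,0,0,0,8]]'; python3 -c "
from h import *
show(); to([442,308,50]); to([442,308,40])"
```

```text
clock: 25.15
eef_pos: [440.9, 310.9, 98.1]
eef_rot: [3.127, -0.773, 0.568]
wrist_force: [-0.8, -0.4, -0.7]
finger_gap: 10.0
t 25.15 pos [440.94 310.94  98.07] rot [ 3.1266 -0.7735  0.5679] F [-0.85 -0.41 -0.73] M [-0.1581  0.3261 -0.0526] gap 9.95 j6 1.169 fx_tool [-1.18 -0.11 -0.14]
tool shift cm [-3.407  0.254  3.395] yaw 0.5679 rz None
tool shift cm [-4.106  0.243  4.111] yaw 0.5679 rz None
```

```bash
python3 -c "
from h import *
print(np.round(st()['joints'],3))"
```

```text
[0.546 0.155 2.212 0.386 0.    1.169]
```

```bash
python3 -m jog '[[0,0,0,0,-0.12,0,8],[0,0,0,0,-0.12,0,8],[0,0,0,0,-0.08,0,8],[0,0,0,0,0,0,8],[0,0,0,0,0,0,8]]'; python3 -c "
from h import *
show();print(np.round(st()['joints'],3)); to([442,308,60]); to([442,308,50])"
```

```text
clock: 25.65
eef_pos: [438.7, 315.7, 98.0]
eef_rot: [-3.138, -0.512, 0.569]
wrist_force: [-0.7, 0.3, -0.2]
finger_gap: 10.1
t 25.65 pos [438.71 315.74  97.96] rot [-3.1379 -0.5117  0.569 ] F [-0.71  0.28 -0.21] M [-0.1676  0.2157 -0.0713] gap 10.13 j6 1.523 fx_tool [-0.49 -0.62 -0.04]
[0.549 0.181 2.044 0.034 0.406 1.523]
tool shift cm [-1.98   0.842  3.238] yaw 0.569 rz None
tool shift cm [-2.47   0.845  4.11 ] yaw 0.569 rz None
```

```bash
python3 -m jog '[[-1,0.42,1.6,0,0,0,8],[-1,0.42,1.6,0,0,0,8],[0,0,0,0,0,0,8],[0,0,0,0,0,0,8]]'; python3 -c "
from h import *
show();print(np.round(st()['joints'],3)); to([442,308,50]); to([442,308,45])
c=vision.camera('scene');s=c['color'].copy();
crop(s,340,180,120,120,5,'pics/s10.png')"
```

```text
clock: 26.05
eef_pos: [441.4, 307.6, 60.4]
eef_rot: [-3.138, -0.509, 0.569]
wrist_force: [0.2, 0.5, -0.2]
finger_gap: 9.9
t 26.05 pos [441.37 307.56  60.36] rot [-3.138  -0.5095  0.5686] F [ 0.22  0.54 -0.2 ] M [-0.1678  0.1988 -0.0112] gap 9.91 j6 1.465 fx_tool [ 0.32 -0.34  0.4 ]
[0.529 0.251 2.071 0.075 0.311 1.465]
tool shift cm [-0.439 -0.     0.942] yaw 0.5686 rz None
tool shift cm [-6.820e-01  1.000e-03  1.378e+00] yaw 0.5686 rz None
```

View pics/s10.png

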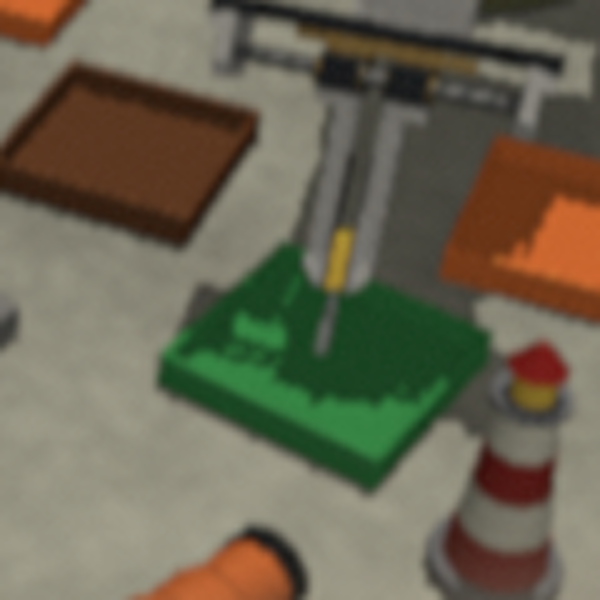

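The blade end, at crop (322,350), hangs over the middle of the tray. Now I'll lower it by feel.

```bash
python3 -m jog '[[-0.34,0,0.69,0,0,0,8],[-0.34,0,0.69,0,0,0,8],[0,0,0,0,0,0,8],[0,0,0,0,0,0,8]]'>/dev/null; python3 avg.py 3; for i in 1 2 3 ; do python3 -m jog '[[-0.07,0,0.13,0,0,0,8],[0,0,0,0,0,0,8]]'>/dev/null; python3 avg.py 2; done
```

```text
t 26.65 pos [442.49 308.28  45.27] yaw 0.5688 Mz -0.008+-0.015 F [-0.03  0.18 -0.49] gap 9.81
t 26.95 pos [442.39 308.22  43.57] yaw 0.5688 Mz -0.008+-0.007 F [-0.4   0.52 -0.77] gap 9.86
t 27.25 pos [442.38 308.21  42.01] yaw 0.5688 Mz 0.008+-0.017 F [-0.47  0.39 -0.23] gap 9.93
t 27.55 pos [442.39 308.24  40.54] yaw 0.5688 Mz -0.005+-0.009 F [0.22 0.03 0.03] gap 9.98
```

```bash
for i in 1 2 3 ; do python3 -m jog '[[-0.05,0,0.09,0,0,0,8],[0,0,0,0,0,0,8]]'>/dev/null; python3 avg.py 2; done
```

```text
t 27.85 pos [442.53 308.31  39.72] yaw 0.5689 Mz -0.029+-0.012 F [ 0.05 -0.79  2.16] gap 10.07
t 28.15 pos [442.74 308.47  39.15] yaw 0.5689 Mz -0.013+-0.006 F [-3.08 -2.76  9.51] gap 10.18
t 28.45 pos [442.95 308.6   38.67] yaw 0.569 Mz -0.008+-0.005 F [-7.82 -5.23 18.08] gap 9.98
```

```bash
python3 -m jog '[[0.09,0,-0.16,0,0,0,8],[0,0,0,0,0,0,8],[0,0,0,0,0,0,8]]'>/dev/null; python3 avg.py 2; python3 -m jog '[[0,0,0,0,0,0,11],[0,0,0,0,0,0,12],[0,0,0,0,0,0,13],[0,0,0,0,0,0,14],[0,0,0,0,0,0,14]]' 5; python3 -c "
from h import *
c=vision.camera('scene');s=c['color'].copy();
crop(s,340,180,120,120,5,'pics/s11.png');show()"
```

```text
t 28.85 pos [442.56 308.35  39.46] yaw 0.5689 Mz -0.048+-0.008 F [-0.94 -0.02  4.4 ] gap 10.37
clock: 29.35
eef_pos: [442.4, 308.2, 39.2]
eef_rot: [-3.138, -0.509, 0.569]
wrist_force: [-0.1, -0.5, 0.8]
finger_gap: 12.9
t 29.4 pos [442.41 308.22  39.3 ] rot [-3.138  -0.5092  0.5688] F [-0.27  0.43  0.64] M [-0.1882  0.1607  0.0099] gap 13.41 j6 1.449 fx_tool [ 0.32 -0.51 -0.56]
```

View pics/s11.png

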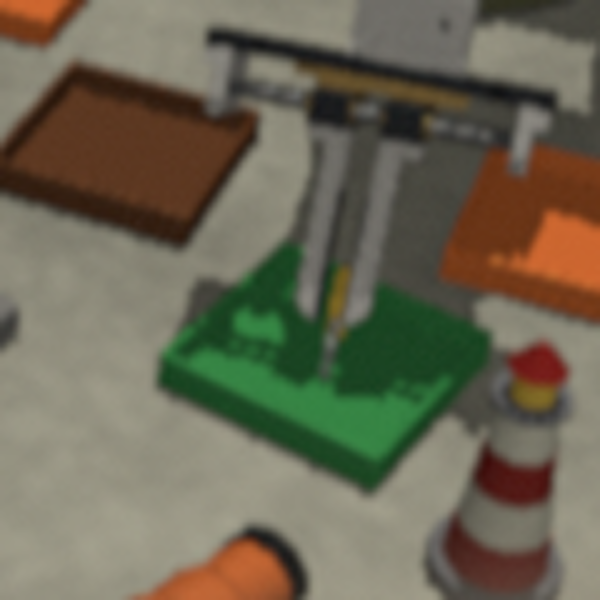

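The fingers are apart and the key rests loosely between them, blade on the floor at crop (328,365). I'll open further and look.

```bash
python3 -m jog '[[0,0,0,0,0,0,20],[0,0,0,0,0,0,26],[0,0,0,0,0,0,32],[0,0,0,0,0,0,40],[0,0,0,0,0,0,50],[0,0,0,0,0,0,50],[0,0,0,0,0,0,50]]'; python3 -c "
from h import *
c=vision.camera('scene');s=c['color'].copy();
crop(s,340,180,120,120,5,'pics/s12.png');show()"
```

```text
clock: 30.1
eef_pos: [442.4, 308.3, 39.4]
eef_rot: [-3.138, -0.509, 0.569]
wrist_force: [-0.0, 0.4, -0.4]
finger_gap: 47.1
t 30.15 pos [442.4  308.24  39.34] rot [-3.138  -0.5093  0.5688] F [-0.4  -0.02 -0.55] M [-0.0565  0.1534 -0.0069] gap 46.49 j6 1.449 fx_tool [-0.57 -0.19  0.32]
```

View pics/s12.png

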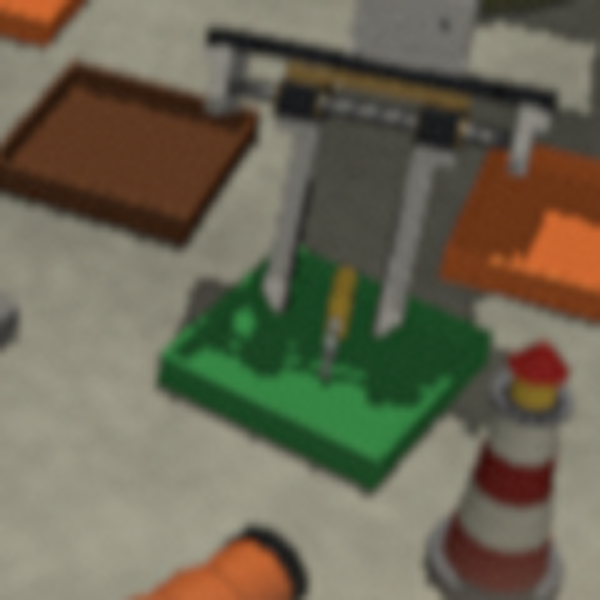

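The key lies in the tray, from (330,375) to (345,270) in the crop, clear of both fingers. I'll retract along the tool axis and look at everything.

```bash
python3 -m jog '[[0,0,-1.5,0,0,0,50],[0,0,-3,0,0,0,50],[0,0,-4,0,0,0,50],[0,0,-4,0,0,0,50],[0,0,-2,0,0,0,50],[0,0,0,0,0,0,50],[0,0,0,0,0,0,50],[0,0,0,0,0,0,50]]'; python3 -c "
from h import *
s=vision.camera('scene')['color'];t=vision.camera('top')['color']
cv2.imwrite('pics/s13.png',s)
A=cv2.resize(s[165:215,260:320],None,fx=8,fy=8,interpolation=cv2.INTER_CUBIC)
B=cv2.resize(s[225:285,365:445],None,fx=5,fy=5,interpolation=cv2.INTER_CUBIC)
o=np.zeros((480+0,480+0,3),np.uint8);o[:400,:480]=A
cv2.imwrite('pics/s14.png',A);cv2.imwrite('pics/s15.png',B);cv2.imwrite('pics/t13.png',t);show()"
```

```text
clock: 30.95
eef_pos: [383.1, 269.7, 164.7]
eef_rot: [-3.138, -0.508, 0.569]
wrist_force: [0.6, -0.2, 0.8]
finger_gap: 47.2
t 31.05 pos [383.03 269.68 164.69] rot [-3.1379 -0.5072  0.5687] F [-0.44  0.1   0.05] M [-0.1119  0.1839  0.0679] gap 47.08 j6 1.486 fx_tool [-0.26 -0.32 -0.2 ]
```

View pics/s13.png

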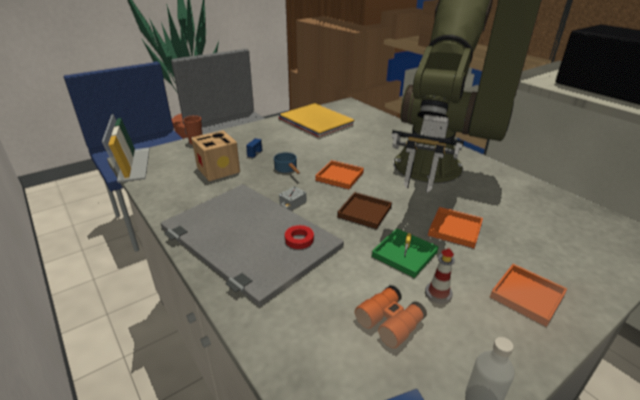

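View pics/s14.png

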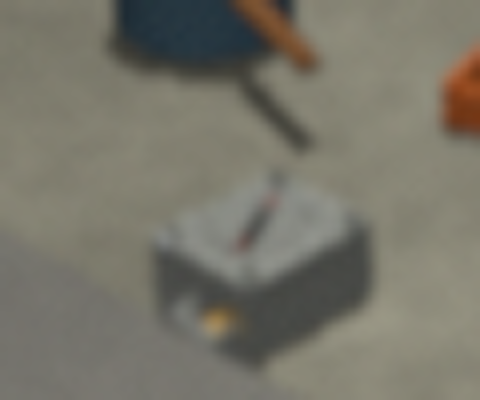

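View pics/s15.png

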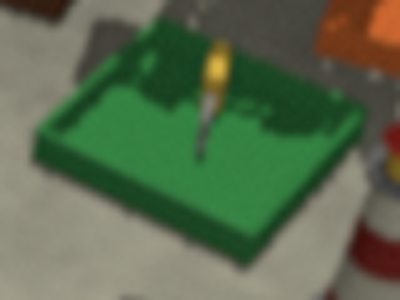

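View pics/t13.png

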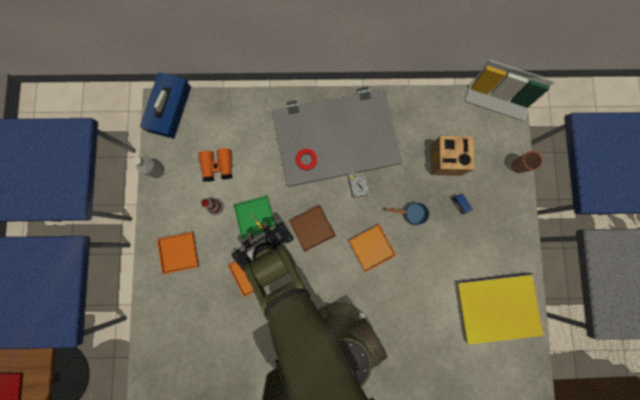

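The key lies in the green tray at scene (407,245), with the bolt out in the keep at crop (218,320). The slot is empty and the toys are where they were. I'll do a quick rest check, then hand in.

```bash
python3 -m jog '[[0,0,0,0,0,0,50],[0,0,0,0,0,0,50],[0,0,0,0,0,0,50],[0,0,0,0,0,0,50],[0,0,0,0,0,0,50]]' >/dev/null; python3 -c "
from h import *
from cell import order
a=cv2.imread('pics/s13.png').astype(int);b=vision.camera('scene')['color'].astype(int)
print('diff tray',abs(a-b)[225:285,365:435].mean(),abs(a-b)[225:285,365:435].max())
z=cv2.imread('pics/scene0.png').astype(int)
for n,(x,y,w,h) in dict(sorter=(195,130,45,50),arch=(245,135,20,25),pan=(270,150,30,26),hoop=(280,222,38,30),bino=(355,285,72,62),light=(425,248,30,55)).items(): print(n,abs(z-b)[y:y+h,x:x+w].mean())
print(order.sign_off())"
```

```text
diff tray 0.7720634920634921 14
sorter 0.7645925925925926
arch 0.8573333333333333
pan 0.7854700854700855
hoop 0.8157894736842105
bino 0.6839904420549582
light 2.9515151515151516
the job is handed in; nothing more can be done
None
```

I shot the bolt, drew the key out of the lock and laid it in the green tray, then handed the job in at about 32 s of the 72 s. The hand-in gave no verdict.

- **Bolt:** I turned the key about 0.98 rad clockwise until the moment rose sharply to about 0.16 Nm, and held it there for more than 0.5 s. I couldn't read the force on the keep directly. The last picture shows the bolt out at the keep.
- **Key out:** I turned back to about 0.37 rad anticlockwise of the start, going by the red mark. There was a brief catch of about 5 N during the lift, then the key came free at about 0.40 rad.
- **Key down:** I had planned to lay it down at a steep tilt, but a wrist joint reached its limit. I set it down at about 0.5 rad, touched the floor by feel (up to about 20 N), backed off and opened the fingers. The last part was a small tip-over inside the tray.
- **Last checks:**
  - The key lay at rest in the tray, with no change between two pictures 0.5 s apart.
  - The gripper was well clear of everything.
  - Five toys matched the first picture. The area around the lighthouse differed slightly more (mean 3 grey levels against under 1). The arm never went near it and it looks unmoved, so I put this down to shadow, though I didn't measure it.

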